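# Slide a loaded sauce tray over a step onto the display deck

## Robot

A 6-joint arm with a two-finger parallel gripper is mounted at the origin on the work surface. World frame = base frame: x ahead of the robot, y to its left, z up, the work surface at z = 0. Lengths are in m, angles in rad, forces in N, time in s.
With the tool pointing down it reaches from about 0.35 to 0.775 m from the base axis. Payload 7.3 kg.
Tool frame: the origin (TCP) lies midway between the tips of the shut fingers; the grasp point (between the pads) lies 19 mm behind it; x points along the fingers, z is the direction in which the jaws open and shut, and the axes are right-handed (so a half turn about x gives the same grasp; the last joint's range is limited). The gripper opens to 92 mm and grips with 3 to 60 N. Pads are 19 mm wide; open, the fingers measure 130 mm over their backs; the gripper's body (75 mm by 190 mm) begins 47 mm behind the grasp point.
Start: joints at [-1.4, 0.342, 1.524, -0, 1.275, -0.146], TCP at [0.164, -0.499, 0.227] pointing down, gripper open.
Joint ranges: [-2.53, 2.53], [-0.77, 2.02], [0.04, 2.7], [-1, 4.14], [0.28, 2.66], [-3.11, 3.11]. Speed limits (rad/s): [2.57, 2.57, 3.14, 3.14, 3.14, 3.14].

## Interface

Orientations are given as [roll, pitch, yaw] about the fixed x, y, z axes, in that order (R = Rz(yaw) Ry(pitch) Rx(roll)).
In Python, from cell import observe, cams, robot gives the robot as it stands.
- The arm moves only by the tool jog_arm, never from a script. Its argument "plan" is one flat list of numbers, 7 for each row, row after row: the turn, a rotation vector about the tool's x, y, z in degrees, then the shift along the tool's x, y, z in cm, then the opening, from -1 (shut) to 1 (fully open). In form: [ax, ay, az, x, y, z, jaw, ax, ay, az, x, y, z, jaw, ...]. A call has 1 to 10 rows; each row is the pose to reach, as a shift and turn from the pose commanded when the call began, along the tool's axes at that moment; what a row does not reach only later rows make up. A row lasts 1/10 s, in which the tool goes at most 50 mm and 8.59 degrees, less where a joint would pass 70% of its speed; a pose out of reach is approached as far as the arm can. A call with a gripper value outside its range is refused whole. The fingers move at their own pace and stop on an object; "newtons" is the grip in N (left out, the last holds). Time passes only in rows, so rows that repeat a pose let the fingers close. It gives the time, the measured TCP pose, the force and the opening at its end, in the units of the state.
- observe(): the state, without advancing time (a new reading comes with each control period).
- cams.read_camera(name): name is "scene" or "top"; returns a dict with "image" (480x640x3 uint8, red, green, blue), "fov_y" (degrees; the focal length in pixels is half the picture's height over the tangent of half this angle, whatever the lens; pixels are square), "cx", "cy" (the principal point, pixels), "k1" (the pictures are not rectified: a ray, as slopes to the right and down, at radius r is drawn at 1 + k1 r^2 times it, then the intrinsics apply), "T" (4x4, takes a point from camera to world coordinates). Camera axes: x right, y down, z forward; pixel columns grow to the right and rows downward; lengths in m; the calibration is good to about 2 mm. A picture is of the moment at which its call begins. There is no depth.
- robot.hand_in(): hands the job in, once; it reports no verdict.
The state is a dict: "time": time; "qpos": joint angles; "qvel": joint speeds; "joint_efforts": joint torques, N m; "tool_pos": TCP position; "tool_rot": TCP orientation; "contact_force": force on the tool from outside, world axes, zero at the start; "torque": the same for the moment, N m; "opening": finger opening in m.
Only numpy, scipy, OpenCV 4.12 (cv2) and the standard library are available. Lean on these libraries where they do the work, as an engineer would, in place of code of your own. Each camera call takes 0.05 s, during which the arm holds its last target.

## Task

Bring the blue tray with its three sauce bottles from the green crate onto the white display deck by sliding: raise its front end (white bar) over the step and set it down on the deck with the back end still on the crate, then take the back end (black bar) over the step too. Push the tray home, firmly enough to press in the sprung red end plate a little but without ramming it, and leave it flat, square and wholly on the deck, bearing on the plate, with nothing held. Never lift the whole tray clear, tip a bottle or move the tape roll, can and jar.

Things in the scene. Friction and masses are not known exactly. Their poses are not given: they have to be found in the camera images.
- deck: White display deck with red edge strips, fixed, top 70 mm above the work surface. Origin: on the top face, at the middle of the edge next to the crate. Deck runs from y = 0 to y = -340 mm in its frame and is 180 mm wide (x from -90 to +90). z up. Its edge stands above the crate as an upright step.
- stop: End stop on the deck: fixed grey bracket and, before it, a red plate 150 mm wide, 8 thick, 72 tall, sprung 1.5 N/mm over 4 mm, then hard. Origin on the deck, 264 to 278 mm from its edge. The plate's face looks along +y (to the crate), 0 to 40 mm in front (+y) of the origin; not tracked: feel for it. No finger fits between plate and front bar with the tray home. Ramming: over 15 N.
- crate: Green upturned delivery crate, fixed, flat smooth top 180 mm wide (x) and 260 mm long (y from 0 to +260 mm). Origin: on the top face, at the middle of the edge next to the deck. Its top lies 6 to 12 mm lower than the deck's top; the gap between them is 3 to 7 mm. Sliding friction on crate and deck varies.
- tray: Loose blue tray, 120 (x) by 210 (y), 0.4 to 0.8 kg loaded. Origin: centre of the underside, at the soles of its skids. Front end -y (white bar), back +y (black bar). Two square cross skids 6 high, 10 long, at y = -88 and +88, catch on the step unless that end is raised. Floor top z = 10; side walls to 28, end walls to 22; ribs to 20 at y = -50 and +50 keep the bottles between them. All mm.
- tray_lead (a point): Middle of the white front bar: round, 10 mm thick, 90 mm long along the tray's x, 95 mm in front of the tray's middle (-y) and 52 mm above its soles. Held by a post at each end; the clear bar between the posts is 82 mm. Pinched from above with the fingers closing along the tray's y, it lets the tray pivot in the fingers.
- tray_tail (a point): Middle of the black back bar: the same, 95 mm behind the tray's middle (+y), 52 mm above the soles.
- bottle_a: Amber sauce bottle with red cap standing loose in the tray, 34 mm thick, 92 mm tall, about 0.1 kg. Origin: centre of its foot.
- bottle_b: Red sauce bottle with yellow cap, the same size.
- bottle_c: Green sauce bottle with red cap, the same size.
- tape: Roll of packing tape lying on the counter, 90 mm across, 45 mm high, to be left alone. Origin: centre of its underside.
- can: Orange can standing on the counter, 66 mm across, 85 mm tall, to be left alone. Origin: centre of its underside.
- jar: Jar with yellow lid standing on the counter, 66 mm across, 90 mm tall, to be left alone. Origin: centre of its underside.

How it is judged:
By the outcome, as a careful person would: the job done as asked, in the order asked, and still so for the second after the job is handed in, with the robot touching nothing.
It also fails if it takes over 64 s, if anything falls off the work surface, if the arm or the gripper's body presses on something with over 40 N, if the wrist force passes 120 N, or if a joint passes its speed limit or range.

## Working session

There is one attempt and no reset: what is moved stays moved. The work goes in short steps, Python scripts to look and compute and a tool call to move; the robot and the scene stay as the last step left them, time stands still between calls to the robot, and variables do not carry over. Pictures are saved under pics/ and viewed, and the job is handed in when it is done.

Besides the shell and the picture viewer there is one more tool, called by a JSON object that holds its "api" and its "payload", one argument or row to a line. jog_arm: Moves the arm, as the interface text tells. Its arguments: {"type":"object","properties":{"plan":{"type":"array"},"newtons":{"type":"number"}},"required":["plan"]}

```bash
ls; mkdir -p pics
python3 - <<'E'
from cell import observe,cams,robot
import cv2
s=observe();print(s)
for n in("scene","top"):
    c=cams.read_camera(n);cv2.imwrite(f"pics/{n}0.png",c["image"][:,:,::-1])
    print(n,{k:c[k] for k in c if k!="image"})
E
```

```text
pics
{'time': 0.0, 'qpos': array([-1.40003234e+00,  3.42729861e-01,  1.52503184e+00, -8.85755209e-06,
        1.27538842e+00, -1.46033936e-01]), 'qvel': array([-0.00211866, -0.00063136,  0.00172461,  0.00077841,  0.0005144 ,
        0.00093664]), 'joint_efforts': array([-5.58552238e-04, -4.31242812e+01, -2.44221586e+01,  7.18661374e-02,
        5.59503108e-02, -1.02998317e-04]), 'tool_pos': array([ 0.16348178, -0.49846428,  0.22603609]), 'tool_rot': array([3.00099689, 1.56923884, 1.74700108]), 'contact_force': array([0.71686756, 0.77539084, 0.44330464]), 'torque': array([ 0.020514  , -0.06482985,  0.05084258]), 'opening': 0.09209057085297907}
scene {'fov_y': 42.80221001317938, 'cx': 318.1869234755552, 'cy': 230.53562419063485, 'k1': -0.08476063967538948, 'T': array([[-0.26730961,  0.76869037, -0.58108578,  1.25077886],
       [ 0.96359966,  0.21612127, -0.15737626,  0.17176798],
       [ 0.00461138, -0.60200225, -0.79848108,  0.92366495],
       [ 0.        ,  0.        ,  0.        ,  1.        ]])}
top {'fov_y': 48.92569288196178, 'cx': 335.2315578743768, 'cy': 240.08956893850922, 'k1': -0.06975466792709042, 'T': array([[ 0.01596303, -0.99108005,  0.13230844,  0.51471367],
       [-0.99926369, -0.0111957 ,  0.03669789, -0.01450704],
       [-0.03488926, -0.13279683, -0.99052902,  0.96689379],
       [ 0.        ,  0.        ,  0.        ,  1.        ]])}
```

View pics/scene0.png

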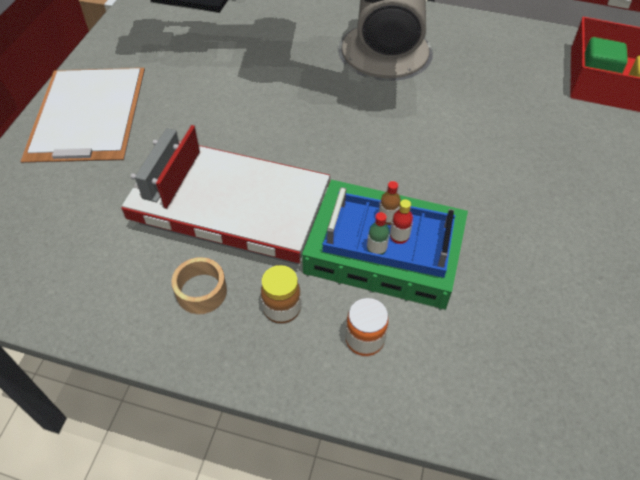

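View pics/top0.png

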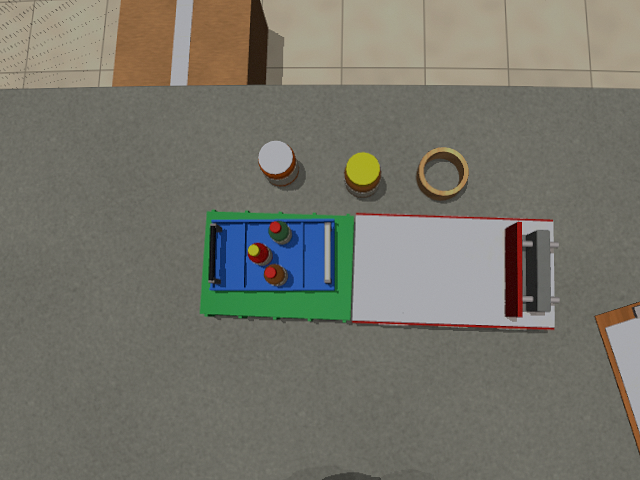

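```bash
cat > h.py <<'E'
from cell import observe,cams,robot
import cv2,numpy as np
def K(c):
    h=c["image"].shape[0];f=h/2/np.tan(np.radians(c["fov_y"])/2)
    return np.array([[f,0,c["cx"]],[0,f,c["cy"]],[0,0,1]])
def rays(c,uv):
    p=cv2.undistortPoints(np.array(uv,float).reshape(-1,1,2),K(c),np.array([c["k1"],0,0,0,0.])).reshape(-1,2)
    d=np.c_[p,np.ones(len(p))]@c["T"][:3,:3].T
    return c["T"][:3,3],d
def onz(c,uv,z):
    o,d=rays(c,uv);return o+d*((z-o[2])/d[:,2])[:,None]
def proj(c,P):
    T=np.linalg.inv(c["T"]);q=np.array(P)@T[:3,:3].T+T[:3,3]
    return cv2.projectPoints(q,np.zeros(3),np.zeros(3),K(c),np.array([c["k1"],0,0,0,0.]))[0].reshape(-1,2)
def two(c1,u1,c2,u2):
    o1,d1=rays(c1,[u1]);o2,d2=rays(c2,[u2]);d1=d1[0];d2=d2[0]
    s=np.linalg.lstsq(np.c_[d1,-d2],o2-o1,rcond=None)[0]
    a=o1+s[0]*d1;b=o2+s[1]*d2;return (a+b)/2,np.linalg.norm(a-b)
def hsv(c): return cv2.cvtColor(c["image"],cv2.COLOR_RGB2HSV)
def big(m,roi=None):
    m=m.astype(np.uint8)
    if roi:
        z=np.zeros_like(m);a,b,x,y=roi;z[b:y,a:x]=m[b:y,a:x];m=z
    cs,_=cv2.findContours(m,cv2.RETR_EXTERNAL,cv2.CHAIN_APPROX_NONE)
    return max(cs,key=cv2.contourArea)
def grab(tag):
    r=[]
    for n in("scene","top"):
        c=cams.read_camera(n);cv2.imwrite(f"pics/{n}{tag}.png",c["image"][:,:,::-1]);r.append(c)
    return r
E
python3 - <<'E'
from h import *
import numpy as np
sc,tp=grab("1")
for n,c in(("scene",sc),("top",tp)):
    big_=cv2.resize(c["image"][150:340,180:580] if n=="top" else c["image"][110:310,110:490],None,fx=2,fy=2,interpolation=cv2.INTER_CUBIC)
    cv2.imwrite(f"pics/{n}1z.png",big_[:,:,::-1])
c=tp;H=hsv(c);h,s,v=cv2.split(H)
deck=big((s<25)&(v>150),(345,205,560,335))
blue=big((h>105)&(h<125)&(s>120),(190,200,350,310))
green=big((h>50)&(h<80)&(s>120),(190,200,360,340))
wb=big((s<40)&(v>150),(315,210,340,300)); bb=big((v<45),(200,215,225,300))
for nm,k,z in(("deck",deck,.07),("tray",blue,.085),("crate",green,.061),("white",wb,.113),("black",bb,.113)):
    r=cv2.minAreaRect(k);print(nm,np.round(r[0],1),np.round(r[1],1),r[2]);b=cv2.boxPoints(r)
    P=onz(c,b,z);print(np.round(P[:,:2]*1000,1).tolist(), "ctr",np.round(onz(c,[r[0]],z)*1000,1))
E
```

```text
deck [454.9 270.9] [202.  105.2] 2.0454084873199463
[[499.4, -11.8], [679.2, -16.1], [670.4, -363.9], [491.4, -351.0]] ctr [[ 584.2 -185.2   70. ]]
tray [271.5 254.5] [ 71. 123.] 90.0
[[666.6, 234.1], [668.6, 22.5], [548.5, 20.5], [545.1, 228.3]] ctr [[606.7 125.6  85. ]]
crate [276.7 265.4] [150.3 108.1] 2.12109637260437
[[499.7, 251.2], [689.3, 253.3], [681.7, -12.6], [495.2, -7.9]] ctr [[590.3 119.7  61. ]]
white [326.5 252. ] [54.  3.] 90.0
[[653.6, 34.3], [653.6, 29.4], [565.1, 27.8], [565.0, 32.7]] ctr [[609.   31.1 113. ]]
black [214.9 254. ] [11.3 58. ] 1.123302698135376
[[555.7, 223.3], [651.9, 226.0], [651.7, 206.9], [555.7, 204.5]] ctr [[603.4 215.1 113. ]]
```

View pics/top1z.png

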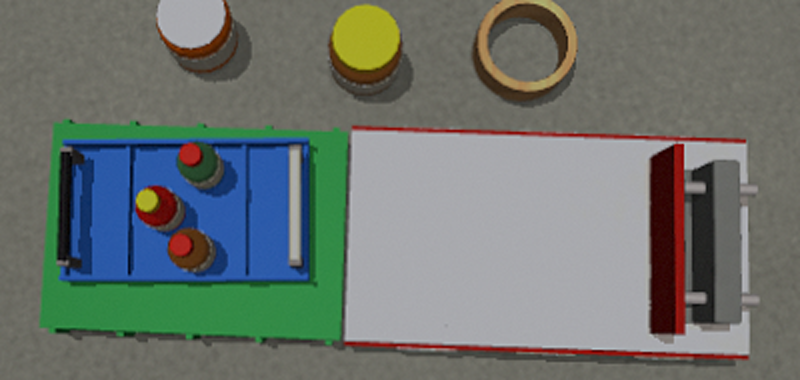

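View pics/scene1z.png

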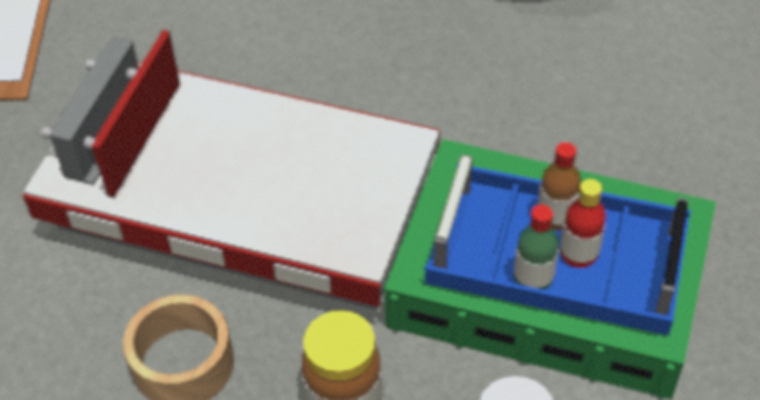

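```bash
cat > m.py <<'E'
from h import *
def lin(a,b): 
    p=np.polyfit(a,b,1)
    for _ in range(3):
        r=np.abs(np.polyval(p,a)-b);k=r<max(1.0,2*np.median(r));p=np.polyfit(a[k],b[k],1)
    return p
def rowmid(mask,rows,c0,c1):
    a=[];b=[]
    for r in rows:
        x=np.flatnonzero(mask[r,c0:c1])
        if len(x): a.append(r);b.append((x[0]+x[-1])/2+c0)
    return np.array(a,float),np.array(b,float)
def edge(mask,lines,lo,hi,axis,last):
    a=[];b=[]
    for r in lines:
        x=np.flatnonzero(mask[r,lo:hi] if axis==0 else mask[lo:hi,r])
        if len(x): a.append(r);b.append(lo+(x[-1]+.5 if last else x[0]-.5))
    return np.array(a,float),np.array(b,float)
E
python3 - <<'E'
from m import *
tp=cams.read_camera("top");sc=cams.read_camera("scene")
c=tp;h,s,v=[q.astype(int) for q in cv2.split(hsv(c))]
def rep(n,uv,z):
    P=onz(c,uv,z)*1000;d=P[1]-P[0];
    print(n,np.round(uv,1).tolist(),np.round(P[:,:2],1).tolist(),"len",round(np.linalg.norm(d),1),"dir deg",round(np.degrees(np.arctan2(d[1],d[0])),2))
white=(s<40)&(v>110); blue=(h>105)&(h<125)&(s>100); green=(h>50)&(h<85)&(s>100); 
red=((h<8)|(h>172))&(s>120)
notg=(s<60)&(v>125)
a,b=edge(white,range(225,312),340,480,0,False);p=lin(a,b);rep("deckedge x+",[[np.polyval(p,r),r] for r in(315,218)],.07)
dk=white|red
for l,nm,z in((False,"deck far",.07),(True,"deck near",.07)):
    a,b=edge(white,range(365,495),200,345,1,l);p=lin(a,b);rep(nm+" white",[[u,np.polyval(p,u)] for u in(550,355)],.07)
    a,b=edge(dk,range(365,495),200,345,1,l);p=lin(a,b);rep(nm+" red",[[u,np.polyval(p,u)] for u in(550,355)],.07)
for l,nm in((False,"tray far"),(True,"tray near")):
    a,b=edge(blue,range(225,325),205,310,1,l);p=lin(a,b);rep(nm,[[u,np.polyval(p,u)] for u in(325,225)],.09)
for l,nm in((False,"crate far"),(True,"crate near")):
    a,b=edge(green,range(215,345),200,340,1,l);p=lin(a,b);rep(nm,[[u,np.polyval(p,u)] for u in(345,215)],.061)
a,b=edge(blue,range(228,285),260,350,0,True);p=lin(a,b);rep("tray front",[[np.polyval(p,r),r] for r in(290,222)],.083)
a,b=rowmid((s<60)&(v>110),range(228,278),318,338);p=lin(a,b);rep("white bar",[[np.polyval(p,r),r] for r in(282,222)],.113)
print(v[250,205:225])
a,b=edge(v<60,range(228,278),205,230,0,False);p=lin(a,b);rep("black bar L",[[np.polyval(p,r),r] for r in(282,222)],.113)
a,b=edge(v<60,range(228,278),205,222,0,True);p=lin(a,b);rep("black bar R",[[np.polyval(p,r),r] for r in(282,222)],.113)
a,b=edge(red,range(230,310),500,530,0,False);p=lin(a,b);rep("plate base L",[[np.polyval(p,r),r] for r in(310,228)],.07)
a,b=edge(red,range(230,310),500,530,0,True);p=lin(a,b);rep("plate top back",[[np.polyval(p,r),r] for r in(310,228)],.142)
E
```

```text
deckedge x+ [[351.9, 315.0], [355.1, 218.0]] [[507.5, -11.4], [673.3, -14.9]] len 165.9 dir deg -1.21
deck far white [[550.0, 192.9], [355.0, 212.0]] [[721.2, -352.5], [683.8, -14.7]] len 340.0 dir deg 96.31
deck far red [[550.0, 193.1], [355.0, 211.6]] [[720.9, -352.5], [684.5, -14.6]] len 339.8 dir deg 96.15
deck near white [[550.0, 339.7], [355.0, 344.0]] [[470.3, -343.7], [459.4, -17.2]] len 326.7 dir deg 91.92
deck near red [[550.0, 339.9], [355.0, 344.0]] [[469.9, -343.7], [459.3, -17.2]] len 326.7 dir deg 91.86
tray far [[325.0, 219.0], [225.0, 219.7]] [[667.5, 35.8], [664.8, 206.6]] len 170.8 dir deg 90.92
tray near [[325.0, 289.7], [225.0, 289.6]] [[548.6, 33.6], [546.1, 201.4]] len 167.8 dir deg 90.85
crate far [[345.0, 215.4], [215.0, 211.1]] [[679.3, 2.7], [685.0, 232.5]] len 229.9 dir deg 88.58
crate near [[345.0, 320.0], [215.0, 314.5]] [[498.8, 0.2], [504.1, 224.3]] len 224.2 dir deg 88.65
tray front [[333.5, 290.0], [333.5, 222.0]] [[548.6, 19.8], [663.8, 21.7]] len 115.2 dir deg 0.94
white bar [[327.0, 282.0], [327.0, 222.0]] [[560.2, 29.4], [658.6, 31.1]] len 98.4 dir deg 1.03
[136 133 137 142  74  14  31  21  19  10  59  87 155 159 161  99 103 103
 104 103]
black bar L [[208.3, 282.0], [210.0, 222.0]] [[557.2, 224.1], [656.8, 225.9]] len 99.6 dir deg 1.08
black bar R [[214.0, 282.0], [215.9, 222.0]] [[557.3, 214.5], [656.8, 215.9]] len 99.5 dir deg 0.8
plate base L [[505.6, 310.0], [504.8, 228.0]] [[519.1, -269.8], [658.7, -272.0]] len 139.6 dir deg -0.87
plate top back [[521.9, 310.0], [521.3, 228.0]] [[519.0, -274.8], [647.5, -277.4]] len 128.5 dir deg -1.18
```

```bash
cat > k.py <<'E'
from h import *
from scipy.spatial.transform import Rotation as Ro
def R(rpy): return Ro.from_euler("xyz",rpy)
def goalR(yaw,tilt,sgn):
    # jaw dir z along +-tray y (yaw deg of tray x), x down; tilt deg: fingers' body leans toward +y by tilt
    y=np.radians(yaw);t=np.radians(tilt)
    ex=np.array([np.cos(y),np.sin(y),0]);ey=np.array([-np.sin(y),np.cos(y),0]);ez=np.array([0,0,1.])
    up=ez*np.cos(t)+ey*np.sin(t); x=-up; z=sgn*(ey*np.cos(t)-ez*np.sin(t)); yy=np.cross(z,x)
    return Ro.from_matrix(np.c_[x,yy,z])
def step(p0,R0,p1,R1):
    d=R0.inv().apply(np.array(p1)-p0)*100; w=(R0.inv()*R1).as_rotvec(degrees=True)
    return np.round(w,2),np.round(d,2)
def after(p0,R0,row):
    return np.array(p0)+R0.apply(np.array(row[3:6])/100),R0*Ro.from_rotvec(row[:3],degrees=True)
E
python3 - <<'E'
from k import *
s=observe();R0=R(s["tool_rot"]);print(np.round(R0.as_matrix(),3),s["tool_pos"],s["contact_force"])
p0=np.array([.164,-.499,.227])
for sg in(1,-1):
    R1=goalR(.9,-10,sg);print(sg,step(p0,R0,[.609,.030+0.0,.17],R1))
E
```

```text
[[-0.     0.95   0.312]
 [ 0.     0.312 -0.95 ]
 [-1.     0.    -0.   ]] [ 0.16354536 -0.49875644  0.22649414] [-0.00169498  0.54718838  0.21186057]
1 (array([-162.18,   -2.15,   14.15]), array([  5.72,  58.77, -36.4 ]))
-1 (array([17.21,  9.9 ,  1.51]), array([  5.72,  58.77, -36.4 ]))
```

Run:
```python
from k import *
sc,tp=[cams.read_camera(n) for n in("scene","top")]
z=cv2.resize(sc["image"][170:280,310:470],None,fx=5,fy=5,interpolation=cv2.INTER_CUBIC)
cv2.imwrite("pics/sz2.png",z[:,:,::-1])
z=cv2.resize(tp["image"][205:305,195:355],None,fx=5,fy=5,interpolation=cv2.INTER_CUBIC)
cv2.imwrite("pics/tz2.png",z[:,:,::-1])
for zb in(.110,.113,.116):
  print(zb,np.round(proj(sc,[[.5685,.0297,zb],[.6505,.031,zb],[.567,.2193,zb],[.649,.2209,zb]]),1).tolist())
```

```text
0.11 [[342.1, 193.1], [330.8, 229.3], [450.1, 215.6], [444.0, 253.8]]
0.113 [[342.2, 192.0], [330.9, 228.2], [450.4, 214.5], [444.3, 252.8]]
0.116 [[342.2, 190.9], [330.9, 227.1], [450.7, 213.4], [444.6, 251.7]]
```

View pics/sz2.png

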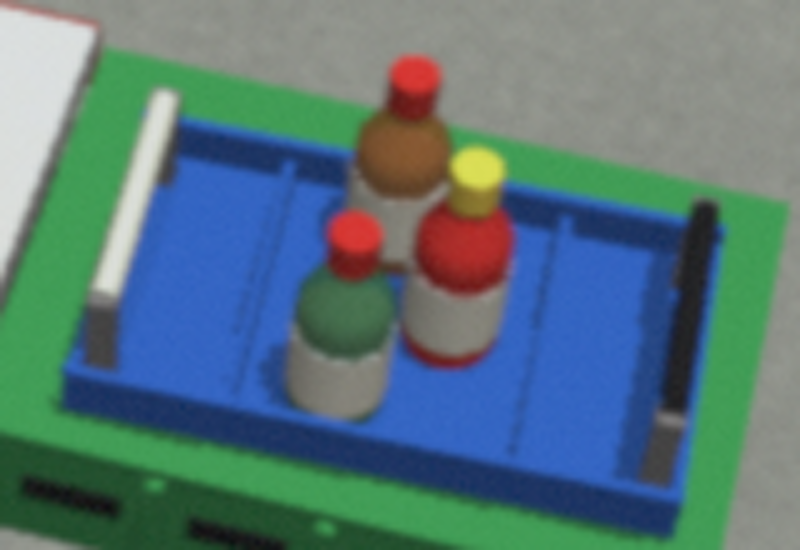

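View pics/tz2.png

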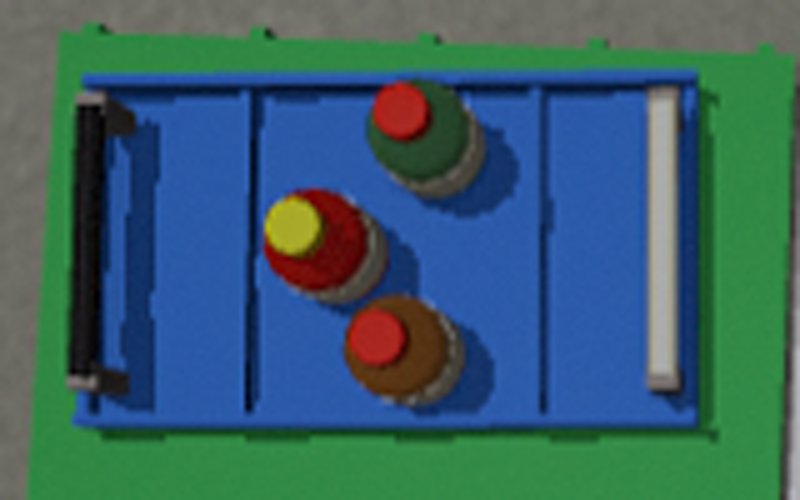

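Run:
```python
from k import *
s=observe();R0=R([3.001-.0,1.5708,1.747]);R0=R(s["tool_rot"])
bar=np.array([.6094,.0303,.1135]);R1=goalR(.9,-10,-1)
x=R1.apply([1,0,0]);p1=bar-.05*x
print(p1,step(np.array([.164,-.499,.227]),R0,p1,R1))
```

```text
[0.60953638 0.02161866 0.16274039] (array([17.21,  9.92,  1.51]), array([  6.43,  58.56, -35.59]))
```

{"api": "jog_arm", "payload": {
  "plan": [17.2, 9.9, 1.5, 4, 58.6, -35.6, -0.2, 17.2, 9.9, 1.5, 4, 58.6, -35.6, -0.2, 17.2, 9.9, 1.5, 4, 58.6, -35.6, -0.2, 17.2, 9.9, 1.5, 4, 58.6, -35.6, -0.2, 17.2, 9.9, 1.5, 4, 58.6, -35.6, -0.2, 17.2, 9.9, 1.5, 4, 58.6, -35.6, -0.2, 17.2, 9.9, 1.5, 4, 58.6, -35.6, -0.2, 17.2, 9.9, 1.5, 4, 58.6, -35.6, -0.2, 17.2, 9.9, 1.5, 4, 58.6, -35.6, -0.2, 17.2, 9.9, 1.5, 4, 58.6, -35.6, -0.2],
  "newtons": 20
}}

```text
time: 1.4
tool_pos: [0.4893, -0.118, 0.1977]
tool_rot: [3.139, 1.397, 1.584]
contact_force: [0.4, -1.8, 0.7]
opening: 0.0367
```

```bash
cat > go.py <<'E'
import sys;from k import *
# usage: go.py x y z yaw tilt  -> prints move from measured pose
a=[float(q) for q in sys.argv[1:6]]
s=observe();R0=R(s["tool_rot"])
print("t",round(s["time"],2),"pos",np.round(s["tool_pos"]*1000,1),"F",np.round(s["contact_force"],1),"open",round(s["opening"]*1000,1))
print(step(s["tool_pos"],R0,a[:3],goalR(a[3],a[4],-1)))
E
python3 go.py .6095 .0216 .1627 .9 -10
```

```text
t 1.4 pos [ 489.3 -118.   197.7] F [ 0.4 -1.8  0.7] open 36.7
(array([ 0.01,  0.05, -0.03]), array([  5.83,  12.23, -12.95]))
```

{"api": "jog_arm", "payload": {
  "plan": [0, 0, 0, 5, 12.2, -13, -0.2, 0, 0, 0, 5.8, 12.2, -13, -0.2, 0, 0, 0, 5.8, 12.2, -13, -0.2, 0, 0, 0, 5.8, 12.2, -13, -0.2, 0, 0, 0, 5.8, 12.2, -13, -0.2, 0, 0, 0, 5.8, 12.2, -13, -0.2, 0, 0, 0, 5.8, 12.2, -13, -0.2]
}}

```text
time: 2.1
tool_pos: [0.6076, 0.0195, 0.1631]
tool_rot: [-3.14, 1.397, 1.587]
contact_force: [0.2, -1.4, 0.9]
opening: 0.0369
```

```bash
python3 go.py .6095 .0216 .1627 .9 -10; python3 go.py .6094 .0322 .1027 .9 -10
python3 -c "
from h import *
sc,tp=grab('3')
z=cv2.resize(sc['image'][110:310,270:490],None,fx=3,fy=3);cv2.imwrite('pics/s3z.png',z[:,:,::-1])"
```

```text
t 2.1 pos [607.6  19.5 163.1] F [ 0.2 -1.4  0.9] open 36.9
(array([-0.03,  0.05,  0.01]), array([ 0.08,  0.19, -0.2 ]))
t 2.1 pos [607.6  19.5 163.1] F [ 0.2 -1.4  0.9] open 36.9
(array([-0.03,  0.05,  0.01]), array([ 6.17,  0.2 , -0.21]))
```

View pics/s3z.png

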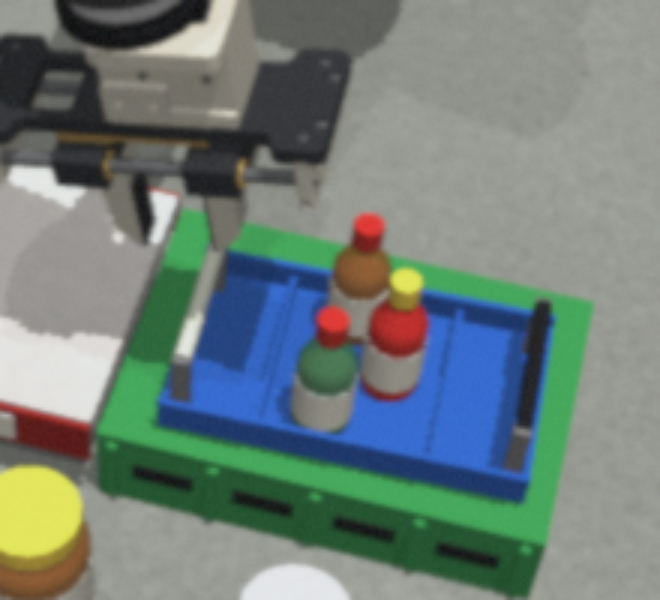

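View pics/top3.png

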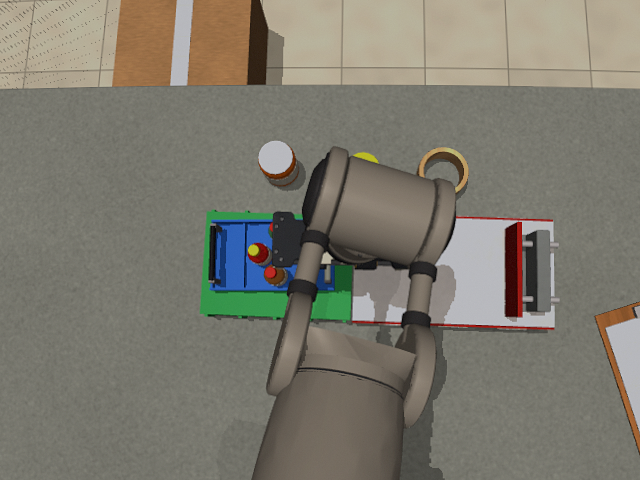

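{"api": "jog_arm", "payload": {
  "plan": [0, 0, 0, 1, 0.2, -0.2, -0.2, 0, 0, 0, 2.5, 0.2, -0.2, -0.2, 0, 0, 0, 4, 0.2, -0.2, -0.2, 0, 0, 0, 5.2, 0.2, -0.2, -0.2, 0, 0, 0, 6.1, 0.2, -0.2, -0.2, 0, 0, 0, 6.1, 0.2, -0.2, -0.2, 0, 0, 0, 6.1, 0.2, -0.2, -0.2]
}}

```text
time: 2.9
tool_pos: [0.61, 0.0327, 0.1034]
tool_rot: [3.14, 1.397, 1.585]
contact_force: [0.7, 0.5, 1.4]
opening: 0.0368
```

```bash
python3 go.py .6094 .0322 .1027 .9 -10
python3 -c "
from h import *
sc,tp=grab('4')
z=cv2.resize(sc['image'][110:310,270:490],None,fx=3,fy=3);cv2.imwrite('pics/s4z.png',z[:,:,::-1])"
```

```text
t 2.9 pos [610.   32.7 103.4] F [0.7 0.5 1.4] open 36.8
(array([ 0.  ,  0.03, -0.02]), array([ 0.06, -0.06,  0.06]))
```

View pics/s4z.png

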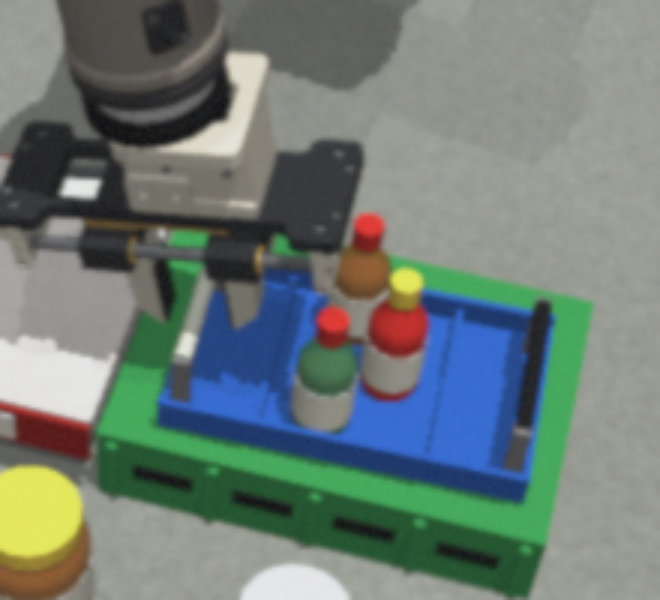

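{"api": "jog_arm", "payload": {
  "plan": [0, 0, 0, 0, 0, 0, -1, 0, 0, 0, 0, 0, 0, -1, 0, 0, 0, 0, 0, 0, -1, 0, 0, 0, 0, 0, 0, -1, 0, 0, 0, 0, 0, 0, -1],
  "newtons": 20
}}

```text
time: 3.5
tool_pos: [0.6099, 0.0327, 0.1033]
tool_rot: [3.141, 1.397, 1.586]
contact_force: [0.9, 0.1, -0.1]
opening: 0.0093
```

```bash
python3 go.py .6094 .0327 .1214 .9 -10
```

```text
t 3.5 pos [609.9  32.7 103.3] F [ 0.9  0.1 -0.1] open 9.3
(array([ 0.01,  0.04, -0.01]), array([-1.78, -0.05, -0.31]))
```

{"api": "jog_arm", "payload": {
  "plan": [0, 0, 0, -0.4, 0, -0.1, -1, 0, 0, 0, -0.8, 0, -0.15, -1, 0, 0, 0, -1.2, 0, -0.2, -1, 0, 0, 0, -1.6, 0, -0.3, -1, 0, 0, 0, -1.8, 0, -0.3, -1, 0, 0, 0, -1.8, 0, -0.3, -1],
  "newtons": 35
}}

```text
time: 4.1
tool_pos: [0.6099, 0.0325, 0.1218]
tool_rot: [3.139, 1.397, 1.584]
contact_force: [-0.7, 0.0, -3.5]
opening: 0.009
```

```bash
python3 go.py .600 -.035 .1214 -1.35 -10
python3 -c "
from h import *
sc,tp=grab('5')
z=cv2.resize(sc['image'][110:310,270:490],None,fx=3,fy=3);cv2.imwrite('pics/s5z.png',z[:,:,::-1])"
```

```text
t 4.1 pos [609.9  32.5 121.8] F [-0.7  0.  -3.5] open 9.0
(array([2.23, 0.05, 0.36]), array([-1.12, -1.1 ,  6.64]))
```

View pics/s5z.png

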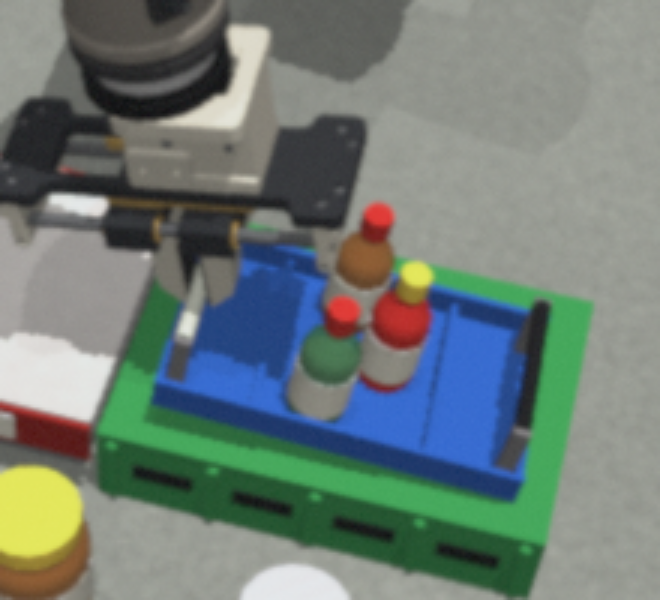

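{"api": "jog_arm", "payload": {
  "plan": [0.1, 0, 0, -0.06, -0.06, 0.35, -1, 0.4, 0, 0, -0.2, -0.18, 1.1, -1, 0.6, 0, 0.1, -0.32, -0.3, 1.9, -1, 0.9, 0, 0.15, -0.45, -0.44, 2.7, -1, 1.2, 0, 0.2, -0.6, -0.58, 3.5, -1, 1.5, 0, 0.2, -0.73, -0.72, 4.3, -1, 1.7, 0, 0.3, -0.87, -0.85, 5.1, -1, 2, 0, 0.3, -1, -0.98, 5.9, -1, 2.2, 0, 0.35, -1.1, -1.08, 6.5, -1, 2.2, 0, 0.35, -1.12, -1.1, 6.7, -1]
}}

```text
time: 5.2
tool_pos: [0.5998, -0.0363, 0.1209]
tool_rot: [-3.138, 1.397, 1.55]
contact_force: [0.0, 0.1, -4.5]
opening: 0.0088
```

{"api": "jog_arm", "payload": {
  "plan": [0, 0, 0, 0, 0, 0, -1, 0, 0, 0, 0, 0, 0, -1]
}}

```text
time: 5.4
tool_pos: [0.6001, -0.0357, 0.1211]
tool_rot: [-3.141, 1.397, 1.549]
contact_force: [0.5, -0.6, -3.2]
opening: 0.0088
```

```bash
python3 go.py .600 -.035 .1114 -1.35 -10
python3 -c "
from h import *
sc,tp=grab('6')
z=cv2.resize(sc['image'][110:310,250:470],None,fx=3,fy=3);cv2.imwrite('pics/s6z.png',z[:,:,::-1])"
```

```text
t 5.4 pos [600.1 -35.7 121.1] F [ 0.5 -0.6 -3.2] open 8.8
(array([0.03, 0.06, 0.01]), array([ 0.96, -0.01,  0.1 ]))
```

View pics/s6z.png

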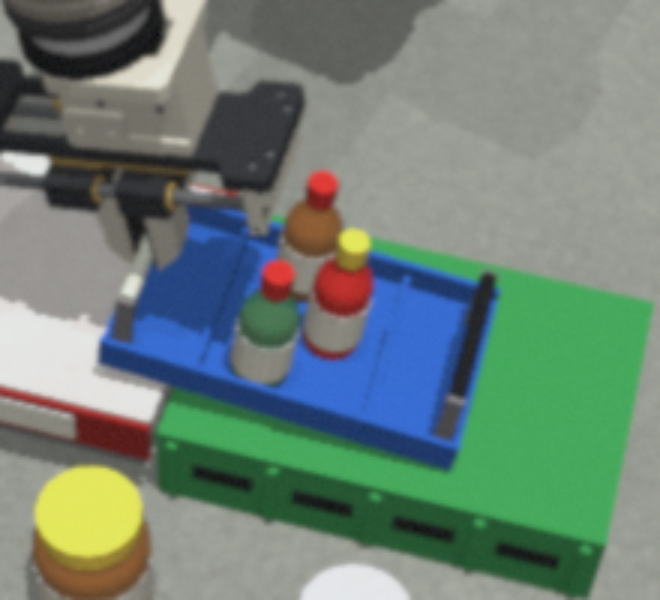

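View pics/top6.png

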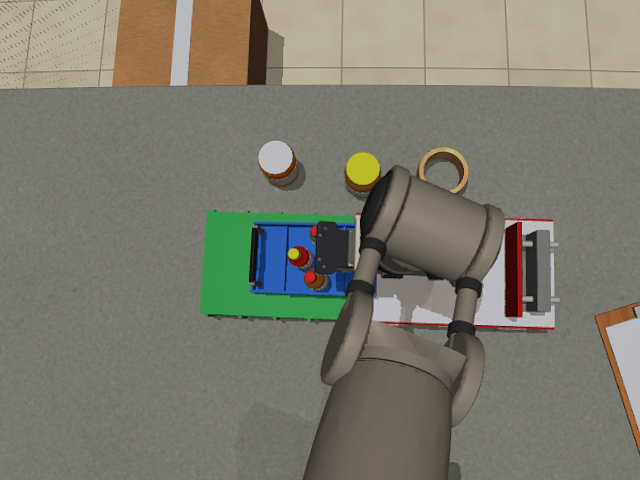

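{"api": "jog_arm", "payload": {
  "plan": [0, 0, 0, 0.2, 0, 0.03, -1, 0, 0, 0, 0.4, 0, 0.07, -1, 0, 0, 0, 0.6, 0, 0.1, -1, 0, 0, 0, 0.6, 0, 0.1, -1]
}}

```text
time: 5.9
tool_pos: [0.5998, -0.0353, 0.1145]
tool_rot: [-3.135, 1.397, 1.554]
contact_force: [0.7, -1.2, -2.8]
opening: 0.0088
```

{"api": "jog_arm", "payload": {
  "plan": [0, 0, 0, 0.1, 0, 0.02, -1, 0, 0, 0, 0.2, 0, 0.03, -1, 0, 0, 0, 0.2, 0, 0.03, -1]
}}

```text
time: 6.2
tool_pos: [0.6, -0.0354, 0.1134]
tool_rot: [3.141, 1.397, 1.548]
contact_force: [-1.2, -1.6, 2.6]
opening: 0.0088
```

{"api": "jog_arm", "payload": {
  "plan": [0, 0, 0, 0, 0, 0, -0.3, 0, 0, 0, 0, 0, 0, -0.2, 0, 0, 0, 0, 0, 0, -0.2, 0, 0, 0, -2, 0, 0, -0.2, 0, 0, 0, -5, 0, 0, -0.2, 0, 0, 0, -9, 0, 0, -0.2, 0, 0, 0, -11, 0, 0, -0.2, 0, 0, 0, -11, 0, 0, -0.2]
}}

```text
time: 7.0
tool_pos: [0.6011, -0.055, 0.2246]
tool_rot: [3.106, 1.398, 1.512]
contact_force: [-0.3, 0.1, -0.1]
opening: 0.0368
```

```bash
cat > tray.py <<'E'
from m import *
import sys
c=cams.read_camera("top");h,s,v=[q.astype(int) for q in cv2.split(hsv(c))]
tag=sys.argv[1]
cv2.imwrite(f"pics/top{tag}.png",c["image"][:,:,::-1])
blue=(h>105)&(h<125)&(s>100)
k=big(blue,(190,200,520,320));x,y,w,hh=cv2.boundingRect(k);print("bbox",x,y,w,hh)
E
python3 tray.py 7; python3 go.py .6045 .153 .2 -1.35 10
```

```text
bbox 249 222 117 75
t 7.05 pos [600.1 -54.5 222.3] F [-0.5  0.6 -0.4] open 36.8
(array([  0.02, -19.94,  -0.13]), array([  5.78,  -0.05, -20.06]))
```

View pics/top7.png

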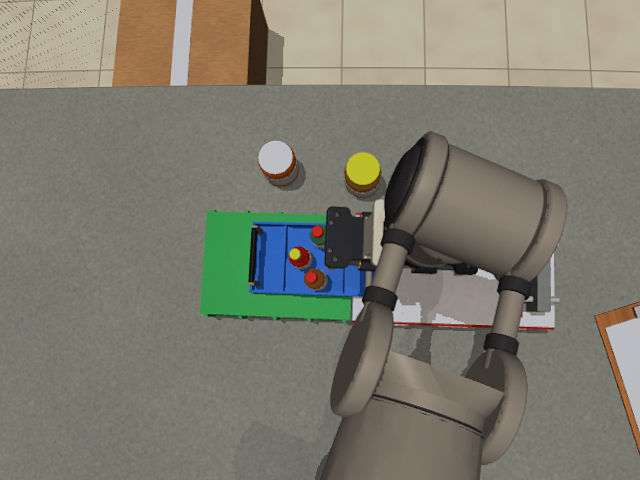

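```bash
cat > bb.py <<'E'
from m import *
def bb(c,r0,r1,c0,c1,z):
    v=hsv(c)[:,:,2].astype(int);a,b=edge(v<60,range(r0,r1),c0,c1,0,False);p=lin(a,b)
    L=onz(c,[[np.polyval(p,r),r] for r in(r1,r0)],z)
    return p,L
E
python3 - <<'E'
from bb import *
c=cams.read_camera("top")
z=cv2.resize(c["image"][205:315,225:385],None,fx=5,fy=5,interpolation=cv2.INTER_CUBIC);cv2.imwrite("pics/t7z.png",z[:,:,::-1])
for z in(.113,):
    p,L=bb(c,234,280,243,260,z);d=L[1]-L[0];print(p,np.round(L*1000,1),np.degrees(np.arctan2(d[1],d[0])))
E
python3 go.py .6045 .163 .2226 -1.35 10
```

```text
[-5.60592044e-02  2.63944403e+02] [[561.5 158.  113. ]
 [637.3 156.5 113. ]] -1.1080390717676003
t 7.1 pos [599.3 -54.2 220.7] F [ 0.   0.  -0.9] open 36.8
(array([  0.03, -19.98,   0.05]), array([ 3.580e+00,  2.000e-02, -2.143e+01]))
```

View pics/t7z.png

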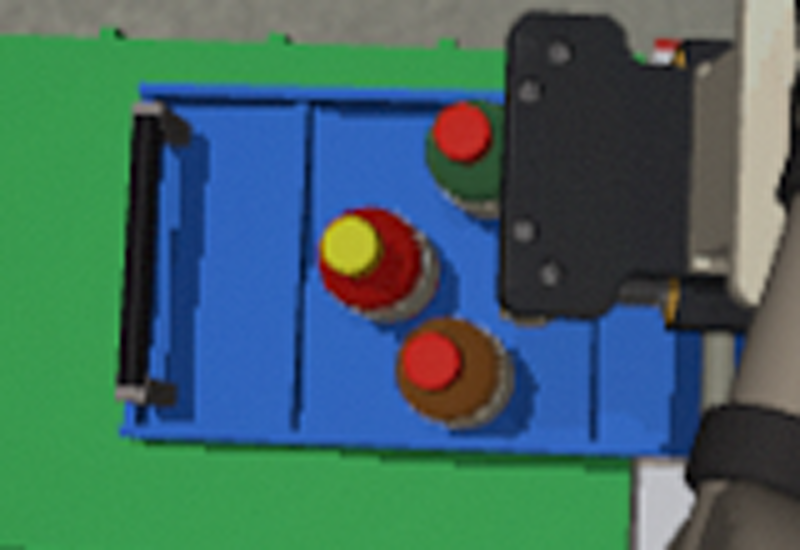

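```bash
python3 go.py .6035 .168 .205 -1.3 10
```

```text
t 7.1 pos [599.3 -54.2 220.7] F [ 0.   0.  -0.9] open 36.8
(array([ -0.02, -19.98,   0.05]), array([  5.4 ,  -0.09, -21.61]))
```

{"api": "jog_arm", "payload": {
  "plan": [0, -7, 0, 1.4, 0, -5, -0.2, 0, -14, 0, 2.8, 0, -10, -0.2, 0, -20, 0, 4, 0, -15, -0.2, 0, -20, 0, 5.4, 0, -19.5, -0.2, 0, -20, 0, 5.4, 0, -21.6, -0.2, 0, -20, 0, 5.4, 0, -21.6, -0.2, 0, -20, 0, 5.4, 0, -21.6, -0.2, 0, -20, 0, 5.4, 0, -21.6, -0.2]
}}

```text
time: 7.9
tool_pos: [0.6043, 0.1664, 0.2044]
tool_rot: [-0.014, 1.395, -1.609]
contact_force: [-0.1, -0.7, 0.2]
opening: 0.0368
```

```bash
python3 go.py .6035 .1504 .1027 -1.3 10
```

```text
t 7.9 pos [604.3 166.4 204.4] F [-0.1 -0.7  0.2] open 36.8
(array([-0.06,  0.07,  0.15]), array([10.29, -0.02, -0.21]))
```

{"api": "jog_arm", "payload": {
  "plan": [0, 0, 0, 3, 0, -0.2, -0.2, 0, 0, 0, 6, 0, -0.2, -0.2, 0, 0, 0, 8, 0, -0.2, -0.2, 0, 0, 0, 9.5, 0, -0.2, -0.2, 0, 0, 0, 10.3, 0, -0.2, -0.2, 0, 0, 0, 10.3, 0, -0.2, -0.2]
}}

```text
time: 8.5
tool_pos: [0.6037, 0.1501, 0.1025]
tool_rot: [-0.016, 1.395, -1.612]
contact_force: [0.6, 0.7, -0.1]
opening: 0.0364
```

```bash
python3 go.py .6035 .1504 .1027 -1.3 10
python3 -c "
from h import *
sc,tp=grab('8')
z=cv2.resize(sc['image'][110:310,250:470],None,fx=3,fy=3);cv2.imwrite('pics/s8z.png',z[:,:,::-1])"
```

```text
t 8.5 pos [603.7 150.1 102.5] F [ 0.6  0.7 -0.1] open 36.4
(array([-0.11,  0.06,  0.18]), array([-0.02, -0.02, -0.02]))
```

View pics/s8z.png

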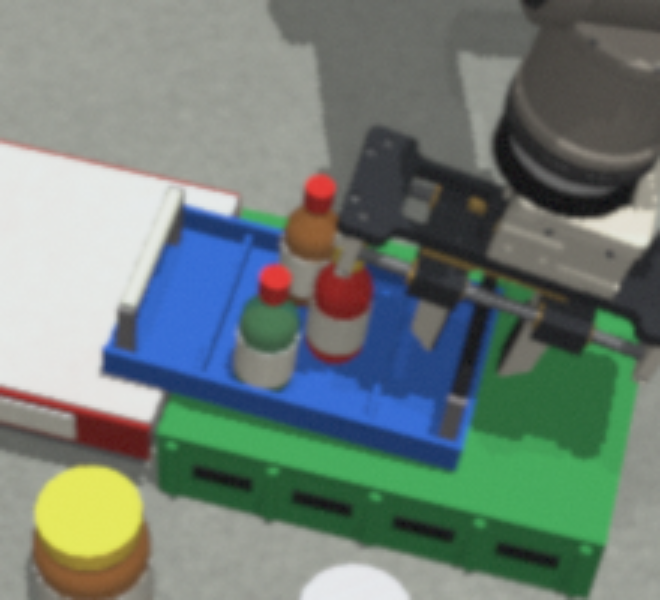

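{"api": "jog_arm", "payload": {
  "plan": [0, 0, 0, 0, 0, 0, -1, 0, 0, 0, 0, 0, 0, -1, 0, 0, 0, 0, 0, 0, -1, 0, 0, 0, 0, 0, 0, -1, 0, 0, 0, 0, 0, 0, -1],
  "newtons": 35
}}

```text
time: 9.1
tool_pos: [0.6043, 0.1516, 0.1041]
tool_rot: [-0.001, 1.395, -1.595]
contact_force: [-1.5, 0.0, 2.5]
opening: 0.0089
```

```bash
python3 go.py .6035 .1504 .1215 -1.3 10
```

```text
t 9.1 pos [604.3 151.6 104.1] F [-1.5  0.   2.5] open 8.9
(array([-0.01,  0.05,  0.01]), array([-1.7 , -0.08,  0.42]))
```

{"api": "jog_arm", "payload": {
  "plan": [0, 0, 0, -0.4, 0, 0.07, -1, 0, 0, 0, -0.8, 0, 0.14, -1, 0, 0, 0, -1.2, 0, 0.21, -1, 0, 0, 0, -1.6, 0, 0.28, -1, 0, 0, 0, -1.8, 0, 0.31, -1, 0, 0, 0, -1.8, 0, 0.31, -1, 0, 0, 0, -1.8, 0, 0.31, -1]
}}

```text
time: 9.8
tool_pos: [0.6042, 0.1521, 0.1218]
tool_rot: [-0.003, 1.396, -1.597]
contact_force: [-0.2, 1.3, -3.3]
opening: 0.0086
```

```bash
python3 go.py .600 .05 .1225 -1.35 10
python3 -c "
from h import *
sc,tp=grab('9')
z=cv2.resize(sc['image'][110:310,250:470],None,fx=3,fy=3);cv2.imwrite('pics/s9z.png',z[:,:,::-1])"
```

```text
t 9.8 pos [604.2 152.1 121.8] F [-0.2  1.3 -3.3] open 8.6
(array([0.04, 0.  , 0.02]), array([ 1.71, -0.19, 10.07]))
```

View pics/s9z.png

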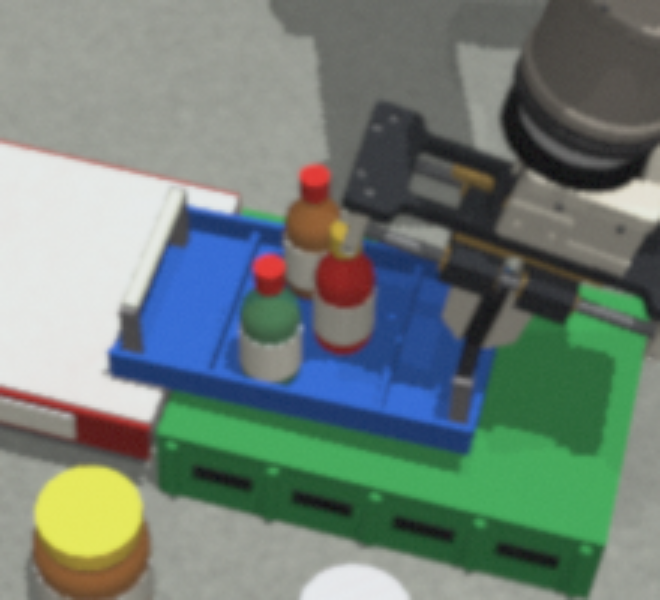

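{"api": "jog_arm", "payload": {
  "plan": [0, 0, 0, 0.09, -0.01, 0.5, -1, 0, 0, 0, 0.23, -0.03, 1.3, -1, 0, 0, 0, 0.4, -0.06, 2.3, -1, 0, 0, 0, 0.58, -0.09, 3.3, -1, 0, 0, 0, 0.76, -0.12, 4.3, -1, 0, 0, 0, 0.94, -0.15, 5.3, -1, 0, 0, 0, 1.11, -0.17, 6.3, -1, 0, 0, 0, 1.29, -0.2, 7.3, -1, 0, 0, 0, 1.46, -0.22, 8.3, -1, 0, 0, 0, 1.6, -0.24, 9.1, -1]
}}

```text
time: 10.9
tool_pos: [0.5996, 0.0584, 0.122]
tool_rot: [-0.004, 1.396, -1.598]
contact_force: [-0.3, 1.9, -3.6]
opening: 0.0089
```

```bash
python3 go.py .595 -.032 .1225 -1.35 10
python3 -c "
from h import *
sc,tp=grab('10')
z=cv2.resize(sc['image'][110:310,170:470],None,fx=2.6,fy=2.6);cv2.imwrite('pics/s10z.png',z[:,:,::-1])"
```

```text
t 10.9 pos [599.6  58.4 122. ] F [-0.3  1.9 -3.6] open 8.9
(array([0.02, 0.04, 0.03]), array([ 1.53, -0.25,  8.92]))
```

View pics/s10z.png

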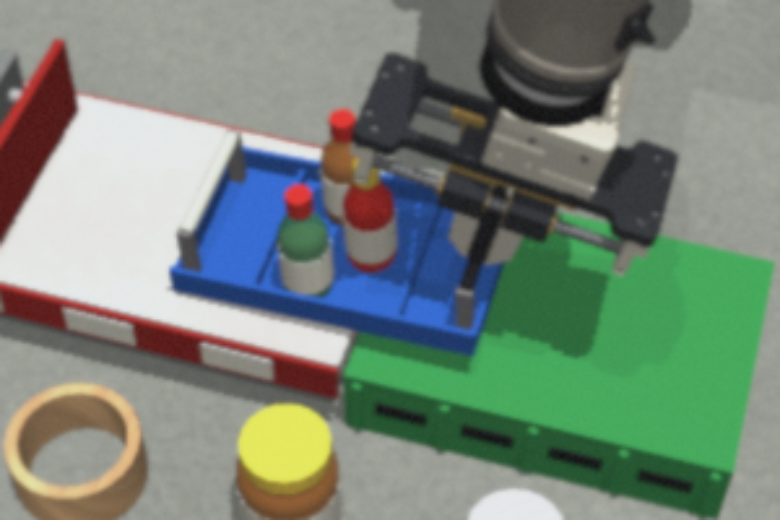

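View pics/top10.png

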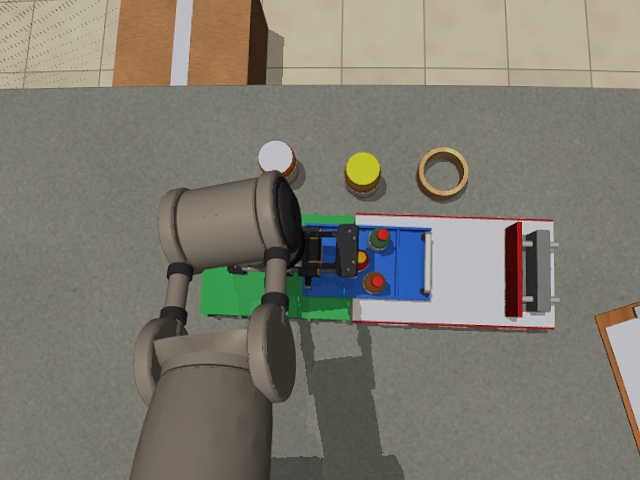

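{"api": "jog_arm", "payload": {
  "plan": [0, 0, 0, 0.08, -0.01, 0.5, -1, 0, 0, 0, 0.22, -0.03, 1.3, -1, 0, 0, 0, 0.4, -0.06, 2.3, -1, 0, 0, 0, 0.57, -0.09, 3.3, -1, 0, 0, 0, 0.75, -0.12, 4.3, -1, 0, 0, 0, 0.92, -0.15, 5.3, -1, 0, 0, 0, 1.09, -0.18, 6.3, -1, 0, 0, 0, 1.27, -0.2, 7.3, -1, 0, 0, 0, 1.43, -0.23, 8.2, -1, 0, 0, 0, 1.54, -0.24, 8.8, -1]
}}

```text
time: 12.0
tool_pos: [0.5951, -0.0308, 0.1221]
tool_rot: [-0.004, 1.396, -1.598]
contact_force: [-0.1, 1.1, -3.6]
opening: 0.0085
```

{"api": "jog_arm", "payload": {
  "plan": [0, 0, 0, 0, 0, 0, -1, 0, 0, 0, 0, 0, 0, -1]
}}

```text
time: 12.2
tool_pos: [0.5951, -0.0302, 0.1221]
tool_rot: [-0.005, 1.395, -1.599]
contact_force: [0.5, -1.2, -5.1]
opening: 0.0091
```

```bash
python3 go.py .595 -.032 .1135 -1.35 10
python3 -c "
from m import *
sc,tp=grab('11')
z=cv2.resize(sc['image'][90:290,130:430],None,fx=2.6,fy=2.6);cv2.imwrite('pics/s11z.png',z[:,:,::-1])
z=cv2.resize(tp['image'][200:340,340:580],None,fx=3.3,fy=3.3,interpolation=cv2.INTER_CUBIC);cv2.imwrite('pics/t11z.png',z[:,:,::-1])"
```

```text
t 12.2 pos [595.1 -30.2 122.1] F [ 0.5 -1.2 -5.1] open 9.1
(array([0.02, 0.06, 0.05]), array([ 0.87, -0.01,  0.03]))
```

View pics/s11z.png

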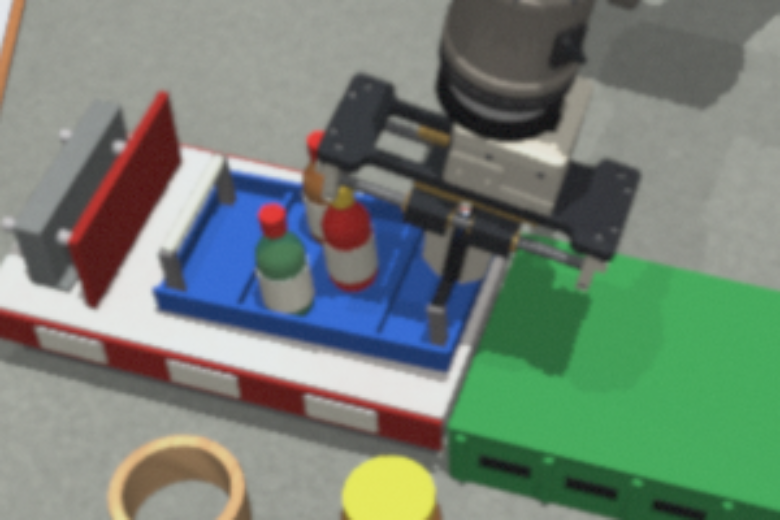

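View pics/t11z.png

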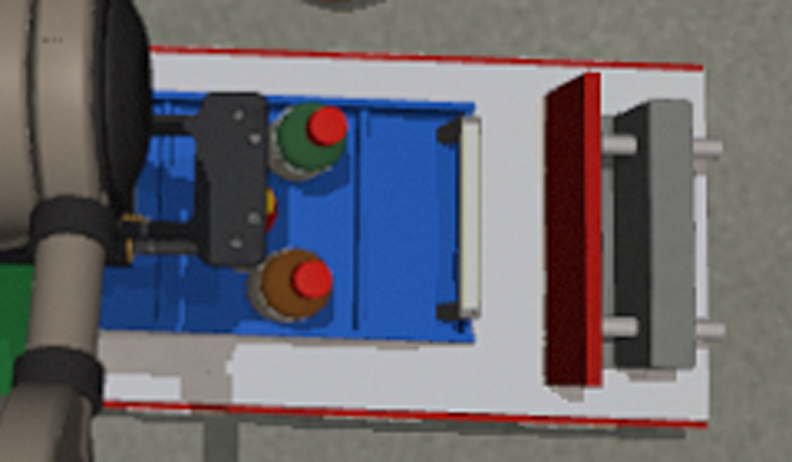

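{"api": "jog_arm", "payload": {
  "plan": [0, 0, 0, 0.2, 0, -0.03, -1, 0, 0, 0, 0.4, 0, -0.07, -1, 0, 0, 0, 0.6, 0, -0.1, -1, 0, 0, 0, 0.6, 0, -0.1, -1]
}}

```text
time: 12.7
tool_pos: [0.5951, -0.0295, 0.1157]
tool_rot: [-0.006, 1.396, -1.6]
contact_force: [0.1, 2.9, -2.4]
opening: 0.0089
```

{"api": "jog_arm", "payload": {
  "plan": [0, 0, 0, 0.1, 0, -0.02, -1, 0, 0, 0, 0.2, 0, -0.03, -1, 0, 0, 0, 0.2, 0, -0.03, -1, 0, 0, 0, 0.2, 0, -0.03, -1]
}}

```text
time: 13.1
tool_pos: [0.5952, -0.0299, 0.114]
tool_rot: [-0.004, 1.396, -1.597]
contact_force: [-0.5, 1.4, -2.4]
opening: 0.0088
```

```bash
python3 go.py .595 -.032 .1135 -1.35 10
python3 - <<'E'
from m import *
sc,tp=grab('12')
z=cv2.resize(sc['image'][90:290,130:430],None,fx=2.6,fy=2.6);cv2.imwrite('pics/s12z.png',z[:,:,::-1])
h,s,v=[q.astype(int) for q in cv2.split(hsv(tp))]
blue=(h>105)&(h<125)&(s>100)
a,b=edge(blue,range(235,297),430,500,0,True);p=lin(a,b);P=onz(tp,[[np.polyval(p,r),r] for r in(300,232)],.092);d=P[1]-P[0]
print("front wall top",np.round(P*1000,1),np.degrees(np.arctan2(d[1],d[0])))
for l in(False,True):
    a,b=edge(blue,range(425,480),215,312,1,l);p=lin(a,b);P=onz(tp,[[u,np.polyval(p,u)] for u in(480,425)],.098);d=P[1]-P[0]
    print("side",np.round(P*1000,1),np.degrees(np.arctan2(d[1],d[0]))-90)
red=((h<8)|(h>172))&(s>120)
a,b=edge(red,range(232,308),495,530,0,False);p=lin(a,b);P=onz(tp,[[np.polyval(p,r),r] for r in(308,232)],.07);print("plate",np.round(P*1000,1))
E
```

```text
t 13.1 pos [595.2 -29.9 114. ] F [-0.5  1.4 -2.4] open 8.8
(array([0.03, 0.03, 0.03]), array([ 0.09, -0.02,  0.2 ]))
front wall top [[ 534.9 -219.4   92. ]
 [ 647.9 -221.2   92. ]] -0.8911125257539141
side [[ 649.2 -222.5   98. ]
 [ 651.5 -131.2   98. ]] -1.4536938816509632
side [[ 529.3 -220.3   98. ]
 [ 531.7 -130.6   98. ]] -1.5430793018808515
plate [[ 522.5 -270.    70. ]
 [ 651.8 -271.7   70. ]]
```

View pics/s12z.png

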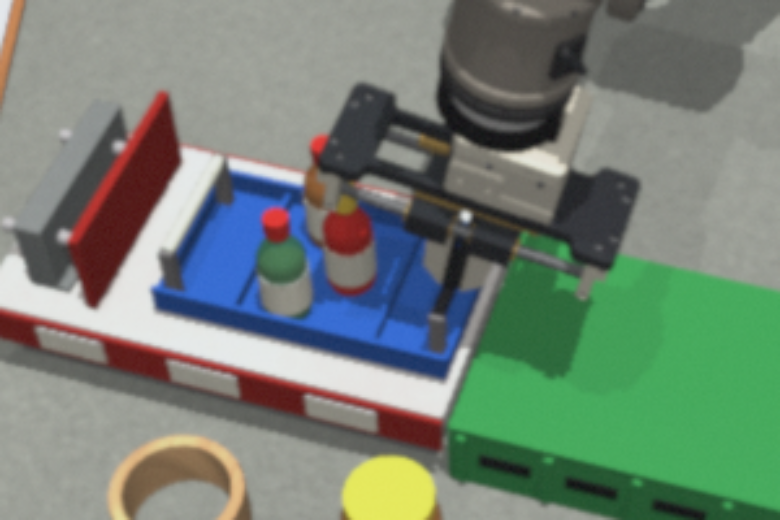

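{"api": "jog_arm", "payload": {
  "plan": [0, 0, 0, 0.1, 0, -0.02, -1, 0, 0, 0, 0.1, 0, -0.02, -1]
}}

```text
time: 13.4
tool_pos: [0.5953, -0.0299, 0.1138]
tool_rot: [0.001, 1.395, -1.593]
contact_force: [-2.0, 2.7, 3.5]
opening: 0.0088
```

{"api": "jog_arm", "payload": {
  "plan": [0, 0, 0, 0.1, 0, -0.02, -1, 0, 0, 0, 0.1, 0, -0.02, -1]
}}

```text
time: 13.6
tool_pos: [0.5954, -0.03, 0.1137]
tool_rot: [0.004, 1.395, -1.59]
contact_force: [-4.7, 2.9, 10.1]
opening: 0.0089
```

{"api": "jog_arm", "payload": {
  "plan": [0, 0, 0, -0.15, 0, 0.02, -1, 0, 0, 0, -0.15, 0, 0.02, -1]
}}

```text
time: 13.8
tool_pos: [0.5954, -0.0299, 0.1138]
tool_rot: [-0.001, 1.396, -1.594]
contact_force: [-1.7, 1.8, 2.8]
opening: 0.009
```

{"api": "jog_arm", "payload": {
  "plan": [0, 0, 0, 0.07, 0, 0.4, -1, 0, 0, 0, 0.18, 0, 1, -1, 0, 0, 0, 0.3, 0, 1.7, -1, 0, 0, 0, 0.4, 0, 2.3, -1, 0, 0, 0, 0.47, 0, 2.7, -1, 0, 0, 0, 0.51, 0, 2.9, -1]
}}

```text
time: 14.4
tool_pos: [0.5948, -0.0595, 0.1138]
tool_rot: [0.001, 1.396, -1.593]
contact_force: [0.4, 5.8, 4.4]
opening: 0.009
```

```bash
python3 go.py .594 -.072 .1135 -1.35 10
python3 - <<'E'
from m import *
sc,tp=grab('13')
z=cv2.resize(sc['image'][90:290,130:430],None,fx=2.6,fy=2.6);cv2.imwrite('pics/s13z.png',z[:,:,::-1])
z=cv2.resize(tp['image'][200:340,340:580],None,fx=3.3,fy=3.3,interpolation=cv2.INTER_CUBIC);cv2.imwrite('pics/t13z.png',z[:,:,::-1])
E
```

```text
t 14.4 pos [594.8 -59.5 113.8] F [0.4 5.8 4.4] open 9.0
(array([ 0.  ,  0.01, -0.01]), array([ 0.24, -0.05,  1.23]))
```

View pics/s13z.png

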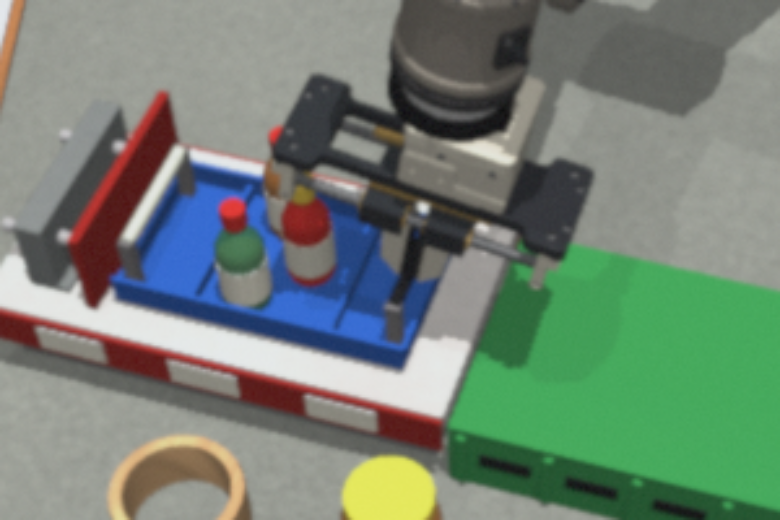

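View pics/t13z.png

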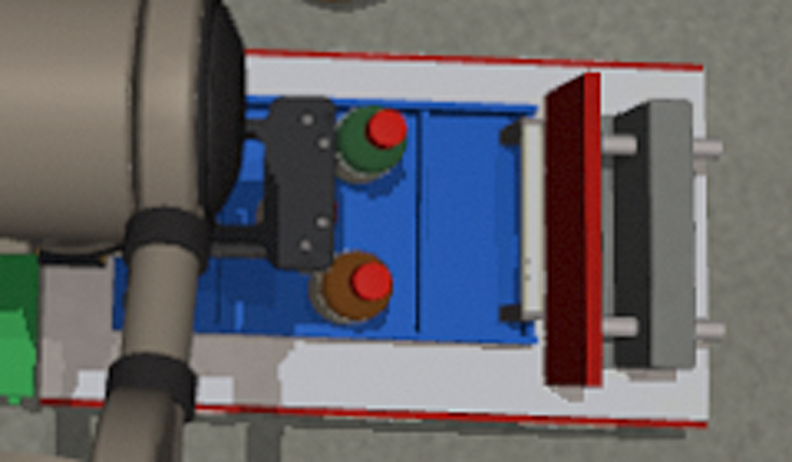

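{"api": "jog_arm", "payload": {
  "plan": [0, 0, 0, -0.06, 0, 0.01, -1, 0, 0, 0, -0.04, 0, 0.2, -1, 0, 0, 0, 0, 0, 0.4, -1, 0, 0, 0, 0.03, 0, 0.6, -1, 0, 0, 0, 0.06, 0, 0.75, -1]
}}

```text
time: 15.0
tool_pos: [0.594, -0.0669, 0.1138]
tool_rot: [-0.01, 1.396, -1.604]
contact_force: [0.1, 2.6, -1.9]
opening: 0.0088
```

{"api": "jog_arm", "payload": {
  "plan": [0, 0, 0, 0.01, 0, 0.08, -1, 0, 0, 0, 0.03, 0, 0.16, -1]
}}

```text
time: 15.2
tool_pos: [0.594, -0.0686, 0.1138]
tool_rot: [-0.009, 1.396, -1.603]
contact_force: [-0.2, 2.1, -3.3]
opening: 0.0088
```

{"api": "jog_arm", "payload": {
  "plan": [0, 0, 0, 0.01, 0, 0.06, -1, 0, 0, 0, 0.02, 0, 0.1, -1]
}}

```text
time: 15.4
tool_pos: [0.5942, -0.0694, 0.1141]
tool_rot: [-0.006, 1.396, -1.599]
contact_force: [-0.2, 1.7, -3.3]
opening: 0.0089
```

{"api": "jog_arm", "payload": {
  "plan": [0, 0, 0, 0.05, 0, 0.05, -1, 0, 0, 0, 0.06, 0, 0.1, -1]
}}

```text
time: 15.6
tool_pos: [0.5943, -0.0703, 0.1138]
tool_rot: [-0.003, 1.396, -1.597]
contact_force: [0.3, 2.7, -2.4]
opening: 0.0089
```

{"api": "jog_arm", "payload": {
  "plan": [0, 0, 0, 0.01, 0, 0.05, -1, 0, 0, 0, 0.02, 0, 0.1, -1]
}}

```text
time: 15.8
tool_pos: [0.5944, -0.0712, 0.1138]
tool_rot: [-0.002, 1.396, -1.595]
contact_force: [0.6, 3.9, -1.9]
opening: 0.0088
```

{"api": "jog_arm", "payload": {
  "plan": [0, 0, 0, 0.01, 0, 0.05, -1, 0, 0, 0, 0.02, 0, 0.1, -1]
}}

```text
time: 16.0
tool_pos: [0.5943, -0.0721, 0.1138]
tool_rot: [-0.002, 1.396, -1.596]
contact_force: [0.1, 5.6, -0.0]
opening: 0.0086
```

{"api": "jog_arm", "payload": {
  "plan": [0, 0, 0, 0.01, 0, 0.06, -1, 0, 0, 0, 0.01, 0, 0.06, -1]
}}

```text
time: 16.2
tool_pos: [0.5943, -0.0725, 0.1138]
tool_rot: [-0.001, 1.397, -1.595]
contact_force: [-0.1, 6.2, -1.5]
opening: 0.0088
```

```bash
python3 go.py .594 -.072 .1135 -1.35 10
python3 - <<'E'
from m import *
sc,tp=grab('14')
z=cv2.resize(sc['image'][90:290,130:430],None,fx=2.6,fy=2.6);cv2.imwrite('pics/s14z.png',z[:,:,::-1])
z=cv2.resize(tp['image'][200:340,340:580],None,fx=3.3,fy=3.3,interpolation=cv2.INTER_CUBIC);cv2.imwrite('pics/t14z.png',z[:,:,::-1])
E
```

```text
t 16.2 pos [594.3 -72.5 113.8] F [-0.1  6.2 -1.5] open 8.8
(array([ 0.04, -0.02,  0.01]), array([ 0.02, -0.04, -0.06]))
```

View pics/s14z.png

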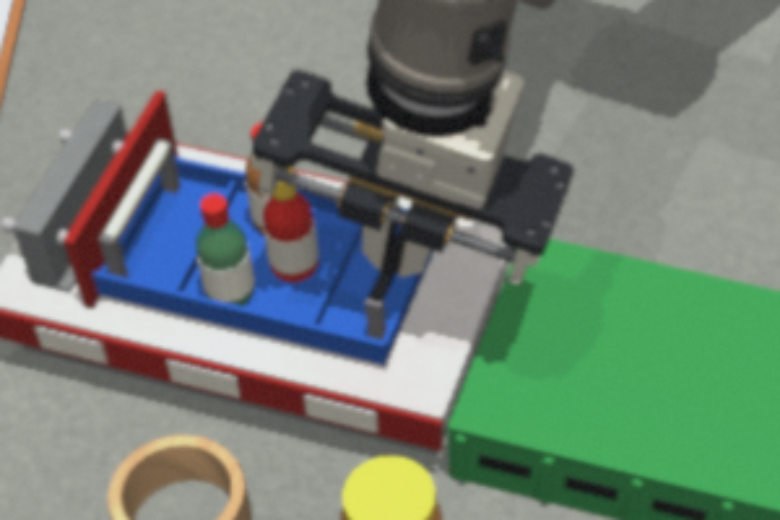

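View pics/t14z.png

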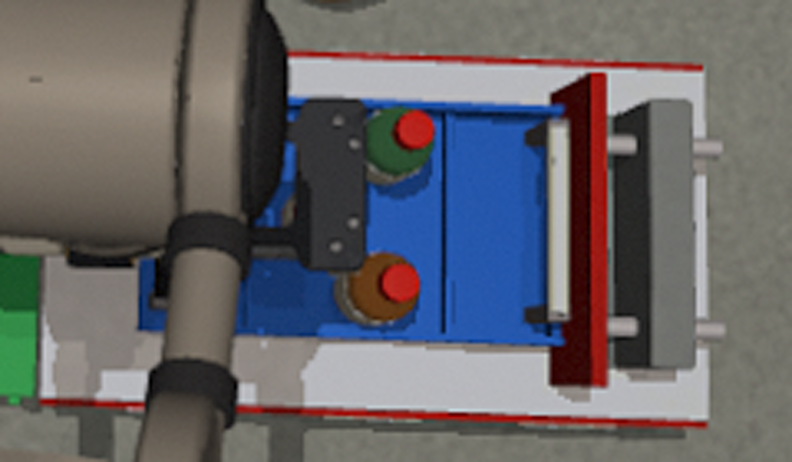

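{"api": "jog_arm", "payload": {
  "plan": [0, 0, 0, 0.04, 0, 0, -1, 0, 0, 0, 0.04, 0, 0, -1]
}}

```text
time: 16.5
tool_pos: [0.5944, -0.0725, 0.1138]
tool_rot: [-0.0, 1.396, -1.594]
contact_force: [-1.7, 6.0, 1.5]
opening: 0.009
```

{"api": "jog_arm", "payload": {
  "plan": [0, 0, 0, 0, 0, 0, -0.6, 0, 0, 0, 0, 0, 0, -0.4, 0, 0, 0, 0, 0, 0, -0.3, 0, 0, 0, 0, 0, 0, -0.3]
}}

```text
time: 16.9
tool_pos: [0.5943, -0.0737, 0.1135]
tool_rot: [-0.002, 1.395, -1.596]
contact_force: [-0.2, 0.1, 0.5]
opening: 0.0312
```

{"api": "jog_arm", "payload": {
  "plan": [0, 0, 0, -1, 0, 0, -0.3, 0, 0, 0, -3, 0, 0, -0.3, 0, 0, 0, -6, 0, 0, -0.3, 0, 0, 0, -10, 0, 0, -0.3, 0, 0, 0, -13, 0, -4, -0.3, 0, 0, 0, -15, 0, -9, -0.3, 0, 0, 0, -15, 0, -14, -0.3, 0, 0, 0, -15, 0, -19, -0.3, 0, 0, 0, -15, 0, -22, -0.3]
}}

```text
time: 17.8
tool_pos: [0.5994, 0.1728, 0.2232]
tool_rot: [-0.0, 1.396, -1.592]
contact_force: [0.2, 0.6, -0.3]
opening: 0.0324
```

Run:
```python
from m import *
print(observe()["tool_pos"],observe()["contact_force"])
sc,tp=grab('15')
z=cv2.resize(sc['image'][90:290,130:430],None,fx=2.6,fy=2.6);cv2.imwrite('pics/s15z.png',z[:,:,::-1])
z=cv2.resize(tp['image'][200:340,340:580],None,fx=3.3,fy=3.3,interpolation=cv2.INTER_CUBIC);cv2.imwrite('pics/t15z.png',z[:,:,::-1])
```

```text
[0.59937624 0.17283532 0.22315355] [ 0.21033162  0.57033643 -0.32386391]
```

View pics/s15z.png

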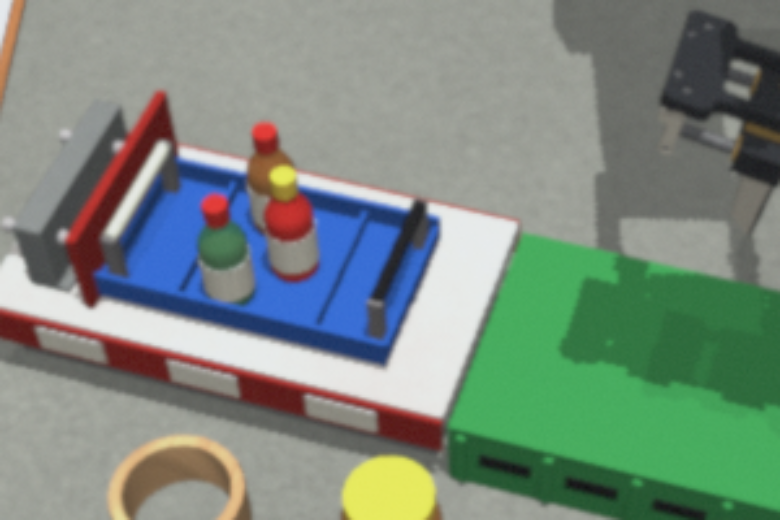

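View pics/t15z.png

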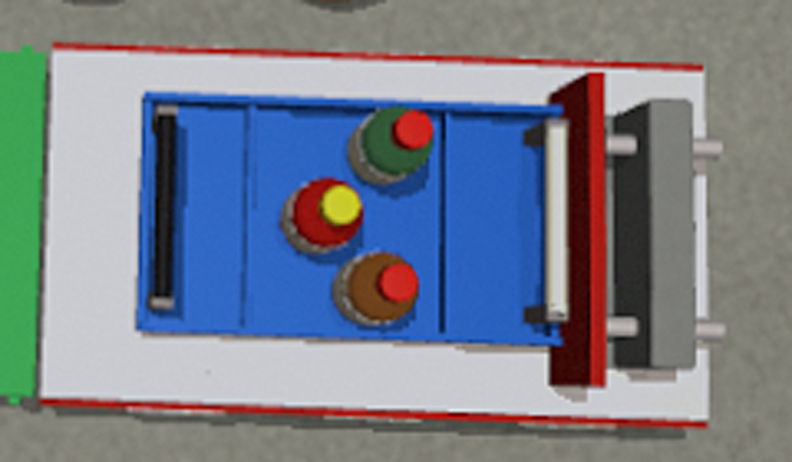

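Run:
```python
from m import *
c=cams.read_camera("top")
def red(img):
    h,s,v=[q.astype(int) for q in cv2.split(cv2.cvtColor(img,cv2.COLOR_RGB2HSV))];return (((h<8)|(h>172))&(s>120)),h,s,v
for n in("12","14","15"):
    im=cv2.imread(f"pics/top{n}.png")[:,:,::-1].copy();r,*_=red(im)
    o=[]
    for rows in(range(226,236),range(300,310)): o.append(np.median(edge(r,rows,500,535,0,True)[1]))
    print(n,"plate top back col",o)
r,h,s,v=red(c["image"]);blue=(h>105)&(h<125)&(s>100)
ang=lambda P:np.degrees(np.arctan2(*(P[1]-P[0])[1::-1]))
for l in(False,True):
    a,b=edge(blue,range(392,500),215,312,1,l);p=lin(a,b);P=onz(c,[[u,np.polyval(p,u)] for u in(500,392)],.098);print("side",np.round(P*1000,1),ang(P)-90)
a,b=edge(blue,range(235,295),370,420,0,False);p=lin(a,b);P=onz(c,[[np.polyval(p,u),u] for u in(298,230)],.092);print("back",np.round(P*1000,1),ang(P))
white=(s<40)&(v>110)
for l in(False,True):
    a,b=edge(white,range(365,490),212 if not l else 305,225 if not l else 335,1,l);p=lin(a,b);P=onz(c,[[u,np.polyval(p,u)] for u in(490,365)],.07);print("deck",np.round(P*1000,1),ang(P)-90)
a=cv2.imread("pics/top0.png").astype(int);d=np.abs(a-c["image"][:,:,::-1]).max(2)
print("changed px jar/tape area",(d[130:200,250:480]>60).sum())
d2=np.abs(cv2.imread("pics/scene1.png").astype(int)-cv2.imread("pics/scene15.png")).max(2);print((d2[258:360,165:395]>60).sum())
```

```text
12 plate top back col [np.float64(521.5), np.float64(522.5)]
14 plate top back col [np.float64(523.5), np.float64(523.5)]
15 plate top back col [np.float64(522.5), np.float64(523.5)]
side [[ 648.4 -255.7   98. ]
 [ 652.7  -76.5   98. ]] -1.3716892830419027
side [[ 528.6 -252.9   98. ]
 [ 532.5  -76.7   98. ]] -1.290018873623282
back [[536.2 -59.1  92. ]
 [649.5 -61.4  92. ]] -1.1664912103523597
deck [[ 687.2 -247.1   70. ]
 [ 684.9  -31.9   70. ]] 0.614157744491294
deck [[ 478.1 -242.9   70. ]
 [ 475.4  -33.8   70. ]] 0.7511524840174246
changed px jar/tape area 0
255
```

```bash
python3 -c "
from cell import robot,observe
print(robot.hand_in(),observe()['time'])"
```

```text
the job is handed in; nothing more can be done
the job is handed in; nothing more can be done
```

The tray is on the white deck with its three bottles upright. It bears on the red end plate and nothing is held. I handed the job in at about 18 s.

**What I did:** I pinched the white bar, raised the front over the step and set it down with the back end still on the crate. Then I moved to the black bar, slid the back end over the step and lowered it. I pushed the tray home until the force on the gripper read 6.2 N, of which about 2 N was friction. Then I let go and backed off.

**Last checks:**
- **Squareness:** the tray sides lie at −1.3 to −1.4° and the deck measured −1.2 to −1.4°. The tray sits about 5 mm off the deck's centre line and wholly on it.
- **Plate:** it still showed 1 pixel (nearly 2 mm) pressed in after release, against about 1–2 pixels while I was pushing. That is close to the limit of what the pictures can show.
- **Tape roll, can and jar:** none of their pixels had changed in the top view. A looser comparison in the scene view found 255 changed pixels in a window that also takes in the crate edge and shadows. I did not trace these.
- **Failed check:** my last re-measurement of the deck's side edges gave +0.6 to +0.75° and a width of about 210 mm against the true 180 mm. I judged that the mask had caught the wrong edges, so the squareness figure uses the earlier deck measurement.
- **Extra press:** while setting the back end down I briefly pressed it onto the deck with about 10 N, then eased off.

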